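# Clamp the glued bangle in the slip-clutch press

## Robot

A 6-joint arm with a two-finger parallel gripper is mounted at the origin on the work surface. World frame = base frame: x ahead of the robot, y to its left, z up, the work surface at z = 0. Lengths are in m, angles in rad, forces in N, time in s.
With the tool pointing down it reaches from about 0.35 to 0.95 m from the base axis. Payload 17.4 kg.
Tool frame: the origin (TCP) lies on the mounting face of the last link; the fingertips stand 186 mm ahead of it and the grasp point (between the pads) lies 167 mm ahead of it; z points along the fingers, y is the direction in which the jaws open and shut (so a half turn about z gives the same grasp; the last joint's range is limited). The gripper opens to 93 mm and grips with 3 to 60 N. Pads are 15 mm wide; open, the fingers measure 128 mm over their backs; the gripper's body (75 mm by 188 mm) begins 65 mm behind the grasp point.
Start: joints at [1.258, 0.116, 1.442, -0, 1.584, -0.038], TCP at [0.183, 0.65, 0.405] pointing down, gripper open.
Joint ranges: [-2.83, 2.83], [-0.83, 2.19], [0.07, 2.5], [-1.14, 4.28], [0.01, 3], [-2.97, 2.97]. Speed limits (rad/s): [1.89, 1.89, 2.22, 3.14, 3.14, 3.14].

## Interface

Orientations are given as a unit quaternion [x, y, z, w].
In Python, from rig import bot gives the robot as it stands.
- The arm moves only by the tool move_arm, never from a script. Its argument "commands" is a list of rows, each a list of 4 numbers: the shift along the tool's x, y, z in mm, then the turn about the tool's z in degrees. In form: [[dx, dy, dz, roll], ...]. A call has 1 to 12 rows; each row is the pose to reach, as a shift and turn from the pose commanded when the call began, along the tool's axes at that moment; what a row does not reach only later rows make up. A row lasts 1/10 s, in which the tool goes at most 50 mm and 8.59 degrees, less where a joint would pass 70% of its speed; a pose out of reach is approached as far as the arm can. A call with a gripper value outside its range is refused whole. "gripper" is the opening, from -1 (shut) to 1 (fully open), set as the call begins (left out, the last holds). The fingers move at their own pace and stop on an object; "squeeze" is the grip in N (left out, the last holds). Time passes only in rows, so rows that repeat a pose let the fingers close. It gives the time, the measured TCP pose, the force and the opening at its end, in the units of the state.
- bot.read_state(): the state, without advancing time (a new reading comes with each control period).
- bot.camera(name): name is "scene" or "top" or "wrist"; returns the picture (400x640x3 uint8, red, green, blue); there is no depth.
- bot.calibration(name): a dict with "mtx" (3x3 intrinsics, pixels), "dist" ([k1, k2, p1, p2, k3] as OpenCV has them; the pictures are not rectified), "view" (4x4, takes a point from world to camera coordinates). Camera axes: x right, y down, z forward; pixel columns grow to the right and rows downward; lengths in m; the calibration is good to about 2 mm. A picture is of the moment at which its call begins: read the wrist's pose just before it. calibration takes no time and is no camera call; for the wrist camera it gives the pose at the moment of the call.
- bot.finish_job(): hands the job in, once; it reports no verdict.
Trained networks look in the newest picture that a camera, given by its name, has taken for a name from the list of things; names that differ only in an ending like _2 or _b are one class to them, and where a whole thing is asked for, a point or a joint stands for the part that bears it (a point fixed in the world has none). Each returns a list of dicts, best first, with "p" (0 to 1); they miss things now and then, are a little off and sometimes report something else, mostly with a low value. They report only what shows in the picture. A call takes as long as a camera call. They do not tell look-alikes from the thing itself.
- bot.silhouettes(name, camera): "pixels" (400x640 bool, what is visible of it).
- bot.pinpoint(name, camera): "at" ([x, y, z] in m, in world coordinates, good to about 4 mm: a listed point, or the origin of a listed thing).
The state is a dict: "t": time; "joints": joint angles; "qvel": joint speeds; "joint_torque": joint torques, N m; "ee_pos": TCP position; "orientation": TCP orientation; "contact_force": force on the tool from outside, world axes, zero at the start; "moment": the same for the moment, N m; "opening": opening from 0.0 (shut) to 1.0 (fully open).
Only numpy, scipy, OpenCV 4.12 (cv2) and the standard library are available. Lean on these libraries where they do the work, as an engineer would, in place of code of your own. Each camera call takes 0.05 s, during which the arm holds its last target.

## Task

The gold-coloured bangle lying in one of the pink trays has just been glued and must set in the little glue press: pinching it only lightly, lay it flat around the round boss on the press's sliding plate, then push the plate fully home under the pad. Then turn the knob on top clockwise until the pad is down on the bangle and you feel the knob's slip clutch give; stop there, before it has slipped 30 degrees, and leave the bangle clamped. Leave the other toiletries where they are.

Things in the scene. Friction and masses are not known exactly. Their poses are not given: they have to be found in the camera images.
- bangle_center (a point): Centre of the loose gold-coloured plastic bangle (centre of the ring, half-way up): a plain ring lying flat, outer diameter 68 mm, inner 56 mm, 14 mm high, about 40 g. It starts in a pink tray, on the tray's 4 mm thick floor, with 25 mm free all round. The fingers must not press it with more than 40 N; a grip of 8 to 15 N holds it well.
- press_foot (a point): Foot of the press, fixed on the table, under the knob's axis. Its x axis points the way the plate is pushed in (away from the robot, within 0.25 rad), z up. White base 285 x 134 x 12 mm from x = -230 to +55 mm. Over x = 0 an aluminium bridge, 134 mm wide (y), 44 mm long (x), underside 84 mm and top 98 mm above the table, its posts 14 mm thick at y = -58 and +58 mm. Under it hangs the pad.
- plate_nest (a point): Point on the top face of the steel sliding plate, at the axis of its boss; 20 mm above the table, moves with the plate, axes as the press. The boss is a disc 40 mm in diameter, 6 mm high; the bangle lies on the plate around it, 8 mm clear all round when centred. Plate 82 mm wide (y), from x = -104 to +42 mm of this point; out, it stands 100 mm short of the knob's axis.
- plate_tab (a point): Middle of the robot-side face of the upright push tab on the plate, 24 mm above the plate's top, at x = -84 mm from plate_nest. The tab is 44 mm wide (y), 8 mm thick, 36 mm high above the plate. Push here, level, along the press's x.
- knob_grip (a point): Middle of the round ribbed grey knob on the bridge, on its upright axis (32 mm in diameter, 36 over the ribs, 30 mm high, top 141 mm above the table); these axes are the press's and do not turn. Clockwise from above lowers the pad, taking about 0.08 N m running free; on the bangle the torque climbs to about 0.22 N m, where the clutch slips smoothly at that torque. The pad stays where left.
- bangle: The bangle; origin at the centre of its underside.
- jar: Closed white ceramic cream jar, 57 mm in diameter, 45 mm high, standing in the other tray; origin at its underside. Bystander, leave it.
- lipstick: Black lipstick tube, 20 mm in diameter, 70 mm high, standing in the other tray; origin at its underside. Bystander.
- compact: Closed round compact, 68 mm in diameter, 16 mm high, a solid disc (not the bangle) lying in the other tray; origin at its underside. Bystander.
- tweezers: Steel tweezers, 95 mm long, about 12 mm wide, 6 mm high, lying across the far end of the bangle's tray; origin at its underside, x along its length. Bystander.
- tray_a: Pale pink acrylic open tray, 200 (x) x 170 (y) x 14 mm, walls 4 mm, fixed, origin under its centre; holds the bangle and, along its far (+x) end, the tweezers. It stands left or right of the press.
- tray_b: Second tray of the same make, on the other side of the press, holding the jar, lipstick and compact.
- telltale (a joint): Height of the little steel pin (6 mm thick, 2 mm proud) in the middle of the knob's top: 0 at the start, it rises 3 mm per radian that the clutch has slipped, too little to be read well. The white pad (72 mm wide) under the bridge starts 40 to 52 mm above the table, the bangle's top in place is at 34 mm; it takes roughly 1 to 2.6 rad of turning to meet it.
- plate: The steel sliding plate, origin and axes as plate_nest. At the start it is fully out, its boss 100 mm on the robot side of press_foot; fully home, against its stop, the boss is straight over press_foot, under the pad. It slides with about 1.5 N of friction and stays where left. Clamped, the pad presses the bangle onto it.
There are look-alikes about, which are no part of the job. Leave any green, red or turquoise look-alike of the bangle alone.

How it is judged:
On the way, in this order (a step that is already met when the one before it is completed fails the run):
1. the bangle lies flat around the boss of the plate, let go, with the plate still out (horizontal distance between bangle_center and plate_nest below 0.012 m and z of bangle_center in the frame of plate_nest below 0.01 m and angle between bangle's own z axis and vertical below 0.1 rad and contact force between the fingers and bangle below 0.1 N and horizontal distance between plate_nest and press_foot above 0.07 m), for 0.2 s.
2. the plate is fully home with the bangle on it, the pad not yet down (horizontal distance between plate_nest and press_foot below 0.005 m and horizontal distance between bangle_center and plate_nest below 0.012 m and contact force between plate and bangle below 2 N), for 0.2 s.
3. the clutch has slipped with the pad pressing the bangle (value of joint telltale above 0.0002 m and contact force between plate and bangle above 8.5 N and horizontal distance between plate_nest and press_foot below 0.005 m), for 0.1 s.
At the end, for the whole second after the job is handed in: The plate is within 5 mm of fully home, the bangle lies flat around the boss (centres within 12 mm), it is still pressed on the plate with more than 4.5 N, the clutch has slipped (tell-tale up by more than 0.2 mm) and everything is still (horizontal distance between plate_nest and press_foot below 0.005 m and horizontal distance between bangle_center and plate_nest below 0.012 m and z of bangle_center in the frame of plate_nest below 0.01 m and contact force between plate and bangle above 4.5 N and value of joint telltale above 0.0002 m and linear speed of bangle below 0.01 m/s); the robot touches nothing.
It fails at once if the clutch has been slipped too far (tell-tale over 1.6 mm, 30 degrees of slip) (value of joint telltale above 0.0016 m).
It fails at once if the fingers press the glued bangle with more than 40 N (contact force between the fingers and bangle above 40 N).
It fails at once if a bystander (jar, lipstick, compact or tweezers) is shifted more than 25 mm or tipped (distance of any of jar, lipstick, compact, tweezers from where it was at the start of the episode above 0.025 m or angle between any of jar, lipstick's own z axis and vertical above 0.4 rad).
It also fails if it takes over 72 s, if anything falls off the work surface, if the arm or the gripper's body presses on something with over 40 N, if the wrist force passes 120 N, or if a joint passes its speed limit or range.

## Working session

There is one attempt and no reset: what is moved stays moved. The work goes in short steps, Python scripts to look and compute and a tool call to move; the robot and the scene stay as the last step left them, time stands still between calls to the robot, and variables do not carry over. Pictures are saved under pics/ and viewed, and the job is handed in when it is done.

Besides the shell and the picture viewer there is one more tool, called after "Call:" as name(argument=value, ...) on one line, values as JSON. move_arm: Moves the arm, as the interface text tells. Its arguments: {"type":"object","properties":{"commands":{"type":"array"},"gripper":{"type":"number"},"squeeze":{"type":"number"}},"required":["commands"]}

```bash
ls; mkdir -p pics; python3 - <<'E'
from rig import bot
import cv2
print(bot.read_state())
for n in ("scene","top"):
    im=bot.camera(n); cv2.imwrite(f"pics/{n}0.png",im[:,:,::-1])
    for nm in (["bangle_center","press_foot","plate_nest","plate_tab","knob_grip","tray_a","tray_b"] ):
        print(n,nm,[(d['at'],d['p']) for d in bot.pinpoint(nm,n)][:5])
print(bot.read_state()['t'])
E
```

```text
pics
{'t': 0.0, 'joints': array([ 1.25822718e+00,  1.16463063e-01,  1.44226964e+00, -1.11707131e-05,
        1.58402073e+00, -3.78183712e-02]), 'qvel': array([ 0.00097843,  0.00065854,  0.00027227,  0.00048371, -0.00188859,
        0.00165882]), 'joint_torque': array([ 2.84106878e-03, -7.21225476e+01, -6.22636914e+01,  7.81774241e-02,
        2.30082421e-02, -4.97702206e-05]), 'ee_pos': array([0.18315429, 0.64967727, 0.4040178 ]), 'orientation': array([ 1.36943751e-01,  9.90578655e-01, -5.72481591e-04, -9.56623452e-05]), 'contact_force': array([ 0.63263891,  0.42887086, -0.32288993]), 'moment': array([ 0.00901285, -0.01439804, -0.0003189 ]), 'opening': 1.0050450119222702}
scene bangle_center [([0.3955, 0.4495, 0.0088], 0.75), ([0.6607, 0.2104, 0.0034], 0.69), ([0.3045, 0.2656, 0.0049], 0.6), ([0.4711, 0.2818, 0.0085], 0.5)]
scene press_foot [([0.6436, 0.0426, 0.0024], 0.91)]
scene plate_nest [([0.5436, 0.0326, 0.0168], 0.66)]
scene plate_tab [([0.4542, 0.0248, 0.0424], 0.8)]
scene knob_grip [([0.6423, 0.0455, 0.1224], 0.56)]
scene tray_a [([0.4883, 0.2911, 0.0024], 0.78), ([0.5068, -0.296, 0.0006], 0.76)]
scene tray_b [([0.4883, 0.2911, 0.0024], 0.78), ([0.5068, -0.296, 0.0006], 0.76)]
top bangle_center [([0.4709, 0.2833, 0.0129], 0.77), ([0.3985, 0.4481, 0.0076], 0.74), ([0.6612, 0.2146, 0.006], 0.68), ([0.305, 0.2624, 0.0085], 0.53)]
top press_foot [([0.6451, 0.0445, -0.0047], 0.59), ([0.4616, 0.0258, 0.043], 0.55)]
top plate_nest [([0.5449, 0.0325, 0.0223], 0.62)]
top plate_tab []
top knob_grip [([0.6399, 0.0427, 0.124], 0.76), ([0.4579, -0.2496, 0.0055], 0.73)]
top tray_a [([0.4831, 0.2908, -0.0022], 0.81), ([0.5119, -0.2952, -0.0053], 0.75)]
top tray_b [([0.4831, 0.2908, -0.0022], 0.81), ([0.5119, -0.2952, -0.0053], 0.75)]
0.8
```

View pics/scene0.png

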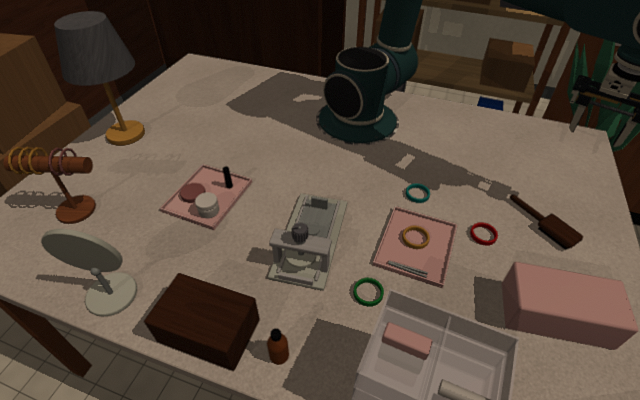

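View pics/top0.png

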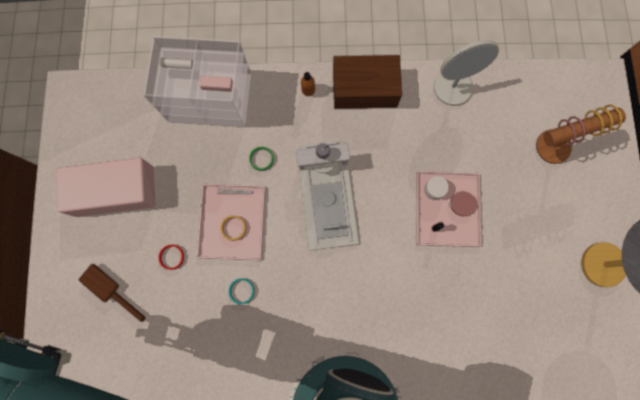

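```bash
cat > h.py <<'E'
import numpy as np, cv2
from rig import bot
def ray(cal,px,z):
    """pixel(s) -> world at height z"""
    px=np.asarray(px,float).reshape(-1,1,2)
    n=cv2.undistortPoints(px,np.array(cal['mtx']),np.array(cal['dist'])).reshape(-1,2)
    V=np.array(cal['view']);R=V[:3,:3];c=-R.T@V[:3,3]
    d=np.c_[n,np.ones(len(n))]@R
    s=(z-c[2])/d[:,2]
    return c+d*s[:,None]
def proj(cal,P):
    V=np.array(cal['view'])
    r,_=cv2.Rodrigues(V[:3,:3])
    return cv2.projectPoints(np.asarray(P,float).reshape(-1,1,3),r,V[:3,3],np.array(cal['mtx']),np.array(cal['dist']))[0].reshape(-1,2)
def press(x0,y0,yaw,P):
    c,s=np.cos(yaw),np.sin(yaw);P=np.asarray(P,float)
    return np.c_[x0+c*P[:,0]-s*P[:,1],y0+s*P[:,0]+c*P[:,1],P[:,2]]
def tool(st=None):
    from scipy.spatial.transform import Rotation as Ro
    st=st or bot.read_state()
    return np.array(st['ee_pos']),Ro.from_quat(st['orientation']).as_matrix(),st
def cmd(target,jaw,st=None):
    """shift in tool axes (mm) & roll deg to reach TCP target with tool y along world angle jaw (mod pi)"""
    p,R,st=tool(st)
    d=R.T@(np.asarray(target)-p)*1000
    a=np.arctan2(R[1,1],R[0,1]); da=(jaw-a+np.pi/2)%np.pi-np.pi/2
    return d.round(1),round(-np.degrees(da),1)
E
python3 - <<'E'
from h import *
c=bot.calibration('top')
a=cv2.imread('pics/top0.png');
cv2.imwrite('pics/crop1.png',cv2.resize(a[130:270,190:370],None,fx=4,fy=4,interpolation=cv2.INTER_CUBIC))
b=cv2.imread('pics/scene0.png');
cv2.imwrite('pics/crop2.png',cv2.resize(b[180:300,260:460],None,fx=4,fy=4,interpolation=cv2.INTER_CUBIC))
# fit gold
for n,im in(('top',a),('scene',b)):
    c=bot.calibration(n)
    hsv=cv2.cvtColor(im,cv2.COLOR_BGR2HSV)
    u,v=proj(c,[[.471,.283,.011]])[0]; print(n,u,v)
    m=(hsv[:,:,0]>14)&(hsv[:,:,0]<30)&(hsv[:,:,1]>100)
    yy,xx=np.nonzero(m); k=np.hypot(xx-u,yy-v)<25; pts=np.c_[xx[k],yy[k]]
    print(k.sum(),pts.min(0),pts.max(0))
    hull=cv2.convexHull(pts.astype(np.int32)).reshape(-1,2)
    w=ray(c,hull,0.018);e=cv2.minEnclosingCircle((w[:,:2]*1000).astype(np.float32)); print(e)
E
```

```text
top 233.24772504145295 226.60159868866248
165 [221 216] [245 240]
((467.39501953125, 282.8492431640625), 33.63420104980469)
scene 414.4296512528251 236.44445450655164
245 [402 226] [429 248]
((476.68511962890625, 286.07659912109375), 37.11454772949219)
```

View pics/crop1.png

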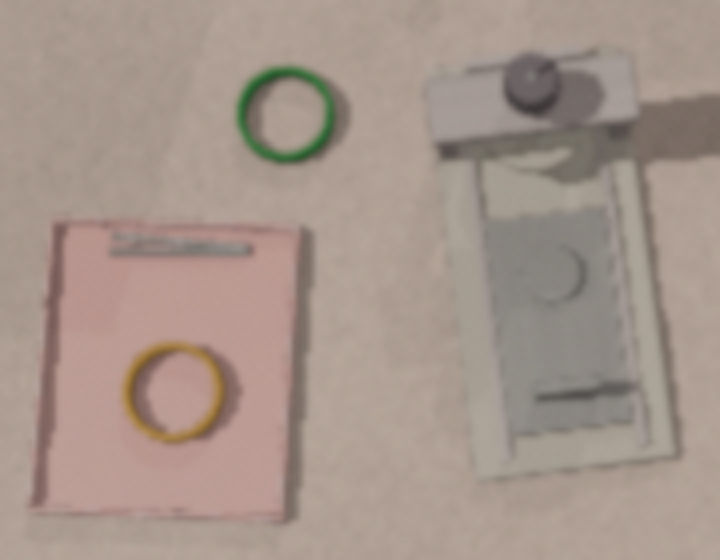

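View pics/crop2.png

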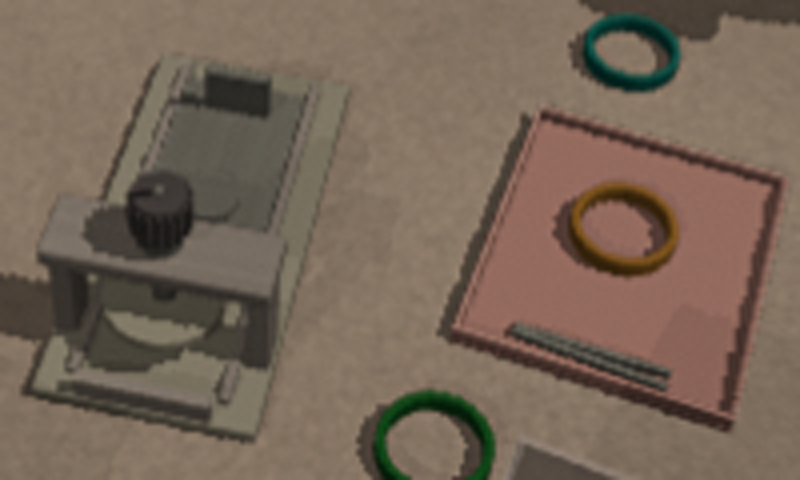

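Candidates for the bangle: gold (234,228 in top), green (261,158), red (171,257), turquoise (242,290). I choose the gold one in the pink tray with the tweezers; the crop confirms a gold ring lying flat there. The press is at top pixels 300–357, 145–250.

```bash
python3 - <<'E'
from h import *
from scipy.optimize import least_squares
ct,cs=bot.calibration('top'),bot.calibration('scene')
T=lambda x,y:(x/4+190-.4,y/4+130-.4); S=lambda x,y:(x/4+260-.4,y/4+180-.4)
obs=[(ct,[-230,67,12],T(478,479)),(ct,[-230,-67,12],T(677,456)),
 (ct,[-22,67,98],T(432,146)),(ct,[-22,-67,98],T(637,126)),(ct,[22,67,98],T(427,78)),(ct,[22,-67,98],T(633,50)),
 (cs,[55,-67,12],S(27,388)),(cs,[55,67,12],S(252,437)),(cs,[-230,67,12],S(350,85)),(cs,[-230,-67,12],S(165,55)),
 (cs,[22,67,98],S(277,300)),(cs,[22,-67,98],S(38,255)),(cs,[-22,67,98],S(286,240)),(cs,[-22,-67,98],S(60,198))]
def f(v):
    return np.concatenate([proj(c,press(v[0],v[1],v[2],np.array([P])/1000))[0]-np.array(o) for c,P,o in obs])
r=least_squares(f,[.644,.043,.09],loss='soft_l1');print(r.x);print(f(r.x).reshape(-1,2).round(1))
x=r.x
print('nest',press(*x,[[-.1,0,.02]]),'tab',press(*x,[[-.184,0,.044]]))
# gold w/ ellipse model both cams
def f2(v,Z=.018):
    return 0
print(cmd([.471,.283,.35],np.pi/2+x[2]), cmd([.471,.283,.192],np.pi/2+x[2]))
E
```

```text
[0.64217089 0.0428014  0.10406368]
[[-1.4 -0. ]
 [-0.6 -0.6]
 [-0.9 -1.3]
 [ 0.5 -2.8]
 [-1.6 -1. ]
 [-0.9 -0.4]
 [ 0.2 -0.1]
 [ 0.8 -0.6]
 [-0.  -0.5]
 [-0.9 -1.1]
 [-1.6 -1. ]
 [-1.3 -1.3]
 [ 0.5 -1.6]
 [-0.5 -1.8]]
nest [[0.54271186 0.03241381 0.02      ]] tab [[0.45916628 0.02368823 0.044     ]]
(array([-376.5, -274.8,   54.8]), np.float64(-21.7)) (array([-376.5, -274.8,  212.8]), np.float64(-21.7))
```

Call:
move_arm(commands=[[-40,-29,5,-3],[-80,-58,15,-6],[-120,-88,25,-9],[-160,-117,35,-12],[-200,-146,45,-15],[-240,-175,55,-18],[-280,-204,65,-21],[-320,-233,75,-21.7],[-350,-255,85,-21.7],[-370,-270,95,-21.7],[-376.5,-274.8,105,-21.7],[-376.5,-274.8,105,-21.7]], gripper=1, squeeze=10)

```text
t: 2.0
ee_pos: [0.4711, 0.2824, 0.2984]
orientation: [-0.051, 0.999, -0.0, -0.001]
contact_force: [0.3, 0.9, -0.2]
opening: 0.998
```

```bash
python3 - <<'E'
from h import *
cal=bot.calibration('wrist');a=bot.camera('wrist')[:,:,::-1]
cv2.imwrite('pics/w1.png',a)
hsv=cv2.cvtColor(np.ascontiguousarray(a),cv2.COLOR_BGR2HSV)
m=((hsv[:,:,0]>14)&(hsv[:,:,0]<30)&(hsv[:,:,1]>100)).astype(np.uint8)
n,l,s,_=cv2.connectedComponentsWithStats(m)
for i in np.argsort(-s[1:,4])[:3]+1:
    print(s[i]); yy,xx=np.nonzero(l==i)
    h=cv2.convexHull(np.c_[xx,yy].astype(np.int32)).reshape(-1,2)
    w=ray(cal,h,.018)[:,:2]*1000;print(cv2.minEnclosingCircle(w.astype(np.float32)))
    w=ray(cal,h,.018); k=w
print([(d['at'],d['p']) for d in bot.pinpoint('bangle_center','wrist')])
p,R,st=tool();print(p,np.degrees(np.arctan2(R[1,1],R[0,1])),st['t'],st['contact_force'])
E
```

```text
[ 284  334  356   40 8263]
((621.476806640625, 441.9659729003906), 174.38380432128906)
[ 280  153   86   85 2184]
((469.6203918457031, 285.6443786621094), 34.32167434692383)
[  84  260   42   68 1368]
((577.8353271484375, 105.34419250488281), 36.271636962890625)
[([0.4926, 0.2914, -0.002], 0.18)]
[0.47057835 0.28371415 0.29991607] 95.97482292070154 2.1 [0.54363139 0.36854864 0.78975575]
```

View pics/w1.png

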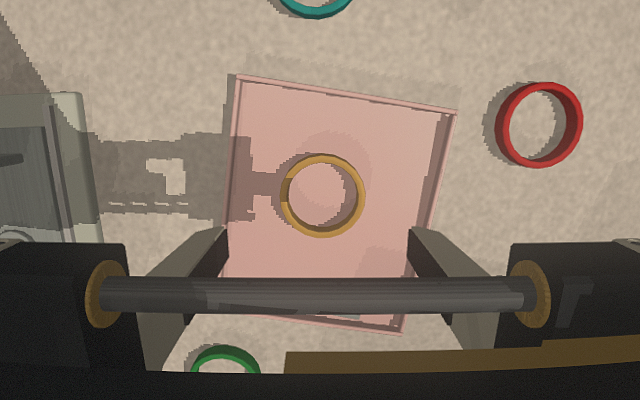

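Call:
move_arm(commands=[[1,2,20,0],[1,2,50,0],[1,2,80,0],[1,2,98,0],[1,2,106,0],[1,2,106,0],[1,2,106,0]])

```text
t: 2.8
ee_pos: [0.4698, 0.2856, 0.195]
orientation: [-0.052, 0.999, 0.0, 0.001]
contact_force: [0.8, 0.1, 0.1]
opening: 1.001
```

```bash
python3 - <<'E'
from h import *
p,R,st=tool();print(p,R[:,2],st['t'],st['contact_force'])
cv2.imwrite('pics/w2.png',bot.camera('wrist')[:,:,::-1])
E
```

```text
[0.46983797 0.28557607 0.19504138] [ 1.22633149e-03  6.96326468e-04 -9.99999006e-01] 2.8 [0.82913912 0.09190871 0.12616021]
```

View pics/w2.png

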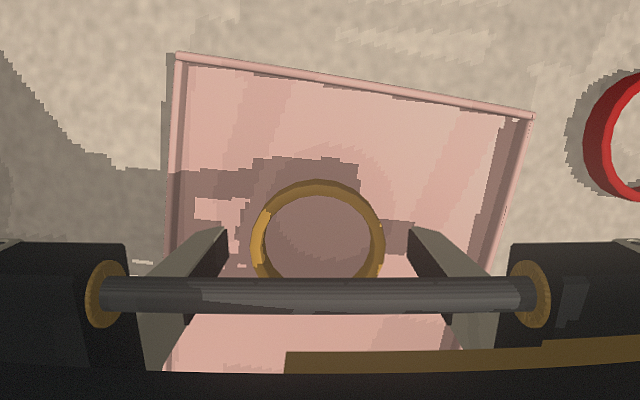

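The bangle is centred between the fingers (250–385, 180–280). Closing lightly.

Call:
move_arm(commands=[[0,0,0,0],[0,0,0,0],[0,0,0,0],[0,0,0,0],[0,0,0,0],[0,0,0,0]], gripper=-1, squeeze=10)

```text
t: 3.45
ee_pos: [0.4699, 0.2849, 0.1939]
orientation: [-0.052, 0.999, 0.0, 0.0]
contact_force: [-1.1, -0.9, 3.4]
opening: 0.72
```

```bash
python3 - <<'E'
from h import *
for _ in range(2):
  p,R,st=tool();print(p,np.degrees(np.arctan2(R[1,1],R[0,1])),st['t'],st['opening'],st['contact_force'])
  cv2.imwrite('pics/w3.png',bot.camera('wrist')[:,:,::-1])
E
```

```text
[0.46985374 0.2848969  0.19394262] 95.95053672472609 3.45 0.7200791766691926 [-1.14039926 -0.87293128  3.38320196]
[0.46985309 0.28489965 0.19395843] 95.9503253092764 3.5 0.721914282274747 [ 0.18137537 -0.45856813  3.85313269]
```

View pics/w3.png

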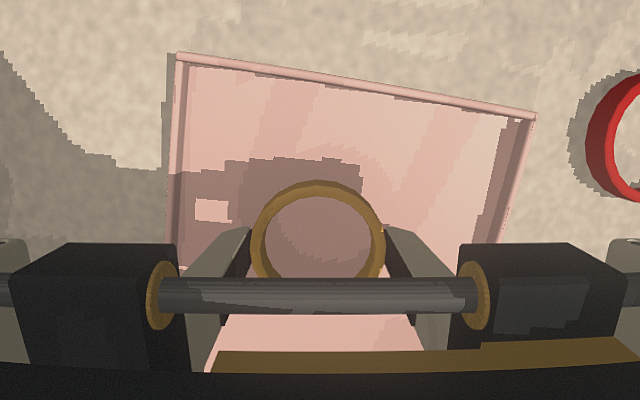

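Call:
move_arm(commands=[[0,0,-10,0],[0,0,-35,0],[0,0,-70,0],[0,0,-100,0],[0,0,-110,0],[0,0,-110,0]])

```text
t: 4.15
ee_pos: [0.4699, 0.285, 0.3052]
orientation: [-0.052, 0.999, 0.001, 0.001]
contact_force: [-0.2, -0.1, -0.1]
opening: 0.719
```

```bash
python3 - <<'E'
from h import *
p,R,st=tool();print(p,np.degrees(np.arctan2(R[1,1],R[0,1])),st['t'],st['opening'],st['contact_force'])
cal=bot.calibration('wrist')
a=bot.camera('wrist')[:,:,::-1].copy();cv2.imwrite('pics/w4.png',a)
zb=p[2]-.1935+.018
c=p.copy();c[2]=zb
th=np.linspace(0,2*np.pi,60)
for r in(.034,.028):
  q=proj(cal,np.c_[c[0]+r*np.cos(th),c[1]+r*np.sin(th),0*th+zb]).astype(np.int32)
  cv2.polylines(a,[q.reshape(-1,1,2)],True,(255,0,0),1)
cv2.imwrite('pics/w4b.png',a)
print(cmd([.5427,.0324,.30],np.pi/2+.104))
E
```

```text
[0.46986854 0.28496275 0.3052303 ] 95.95676840032469 4.15 0.7185476657753901 [-0.15311204 -0.12477333 -0.10610595]
(array([ -46.4, -258.7,    3.5]), np.float64(-0.0))
```

View pics/w4b.png

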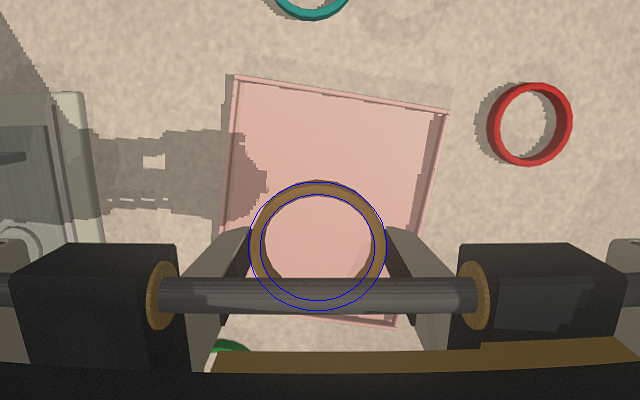

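Call:
move_arm(commands=[[-4,-20,0,0],[-9,-50,0,0],[-15,-85,0,0],[-22,-125,0,0],[-29,-165,0,0],[-36,-200,0,0],[-42,-235,0,0],[-45.5,-253,0,0],[-46.4,-258.7,2,0],[-46.4,-258.7,3.5,0],[-46.4,-258.7,3.5,0]])

```text
t: 5.3
ee_pos: [0.5425, 0.0331, 0.2991]
orientation: [-0.052, 0.999, 0.0, -0.001]
contact_force: [-0.4, 0.4, 0.0]
opening: 0.718
```

```bash
python3 - <<'E'
from h import *
p,R,st=tool();print(p,np.degrees(np.arctan2(R[1,1],R[0,1])),st['t'],st['opening'],st['contact_force'])
cal=bot.calibration('wrist')
a=bot.camera('wrist')[:,:,::-1].copy()
cv2.imwrite('pics/w5.png',a)
x=[.6422,.0428,.104]
def draw(P):
  q=proj(cal,press(*x,np.array(P)/1000)).astype(np.int32); cv2.polylines(a,[q.reshape(-1,1,2)],True,(255,0,0),1)
th=np.linspace(0,2*np.pi,60)
draw(np.c_[-100+20*np.cos(th),20*np.sin(th),0*th+26])
draw([[-230,67,12],[-230,-67,12],[55,-67,12],[55,67,12]])
draw([[-204,41,20],[-204,-41,20],[-58,-41,20],[-58,41,20]])
draw([[-184,22,56],[-184,-22,56],[-176,-22,56],[-176,22,56]])
cv2.imwrite('pics/w5b.png',a)
E
```

```text
[0.54248945 0.03312573 0.29909225] 95.97836043857139 5.3 0.7181160475683357 [-0.44776508  0.43525376  0.03451305]
```

View pics/w5b.png

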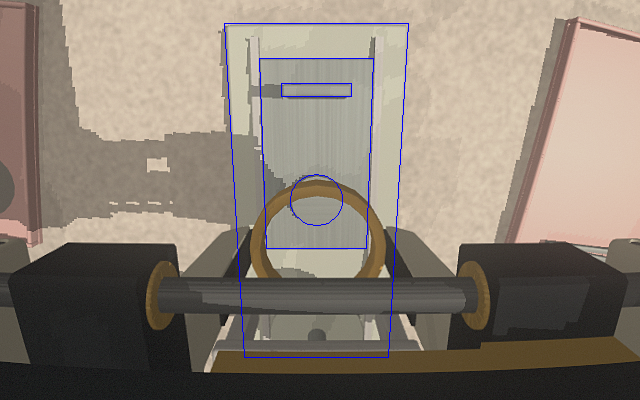

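View pics/w5.png

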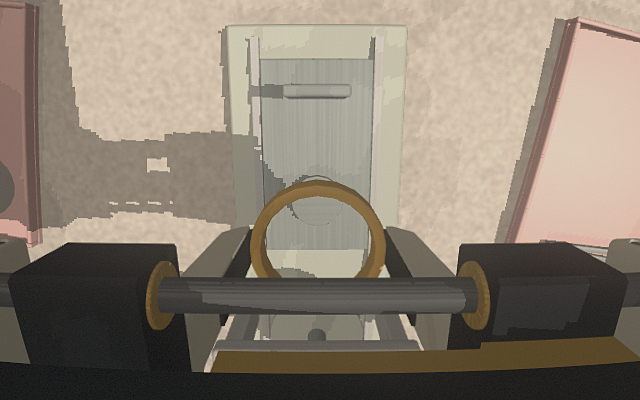

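Call:
move_arm(commands=[[-0.5,-0.5,20,0],[-0.5,-0.5,45,0],[-0.5,-0.5,65,0],[-0.5,-0.5,78,0],[-0.5,-0.5,84,0],[-0.5,-0.5,86,0],[-0.5,-0.5,87,0],[-0.5,-0.5,87,0]])

```text
t: 6.15
ee_pos: [0.5435, 0.032, 0.214]
orientation: [-0.052, 0.999, -0.0, 0.001]
contact_force: [-0.2, -0.5, 0.4]
opening: 0.72
```

```bash
python3 - <<'E'
from h import *
p,R,st=tool();print(p,np.degrees(np.arctan2(R[1,1],R[0,1])),st['t'],st['opening'],st['contact_force'])
cv2.imwrite('pics/w6.png',bot.camera('wrist')[:,:,::-1])
p,R,st=tool();print(p,st['t'],st['opening'],st['contact_force'])
E
```

```text
[0.54352305 0.03204179 0.21398219] 95.95901718052347 6.15 0.7197416341006649 [-0.18805654 -0.52488985  0.40344055]
[0.54350004 0.03200236 0.21398697] 6.2 0.7194518237092676 [-0.22576955  0.30284575 -0.31026309]
```

View pics/w6.png

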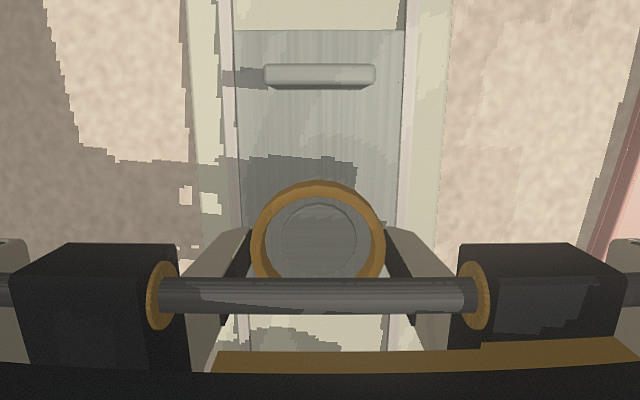

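Call:
move_arm(commands=[[0,0,1,0],[0,0,2,0],[0,0,3,0],[0,0,3,0]])

```text
t: 6.6
ee_pos: [0.5433, 0.0319, 0.2101]
orientation: [-0.052, 0.999, -0.0, -0.0]
contact_force: [-1.1, 0.3, -0.4]
opening: 0.719
```

Call:
move_arm(commands=[[0,0,0.5,0],[0,0,1,0],[0,0,1,0]])

```text
t: 6.9
ee_pos: [0.5435, 0.032, 0.2099]
orientation: [-0.052, 0.999, -0.0, 0.001]
contact_force: [-1.2, -0.3, 5.5]
opening: 0.719
```

Touching the plate at 5.5 N; releasing.

Call:
move_arm(commands=[[0,0,0,0],[0,0,0,0],[0,0,0,0],[0,0,0,0],[0,0,0,0],[0,0,-5,0],[0,0,-20,0],[0,0,-50,0],[0,0,-90,0],[0,0,-90,0]], gripper=0.8)

```text
t: 7.9
ee_pos: [0.544, 0.032, 0.3061]
orientation: [-0.052, 0.999, -0.0, 0.004]
contact_force: [0.1, 0.2, 0.5]
opening: 0.896
```

```bash
python3 - <<'E'
from h import *
p,R,st=tool();print(p,np.degrees(np.arctan2(R[1,1],R[0,1])),st['t'],st['opening'],st['contact_force'])
cal=bot.calibration('wrist')
a=bot.camera('wrist')[:,:,::-1].copy()
x=[.6422,.0428,.104]
def draw(P,col):
  q=proj(cal,press(*x,np.array(P)/1000)).astype(np.int32); cv2.polylines(a,[q.reshape(-1,1,2)],True,col,1)
th=np.linspace(0,2*np.pi,60)
cv2.imwrite('pics/w7.png',a)
draw(np.c_[-100+20*np.cos(th),20*np.sin(th),0*th+26],(255,0,0))
draw(np.c_[-100+34*np.cos(th),34*np.sin(th),0*th+34],(255,0,0))
cv2.imwrite('pics/w7b.png',np.hstack([cv2.resize(i[120:320,160:480],None,fx=1.25,fy=1.25) for i in (a,)]))
E
```

```text
[0.5440485  0.031989   0.30610068] 95.95513966703963 7.9 0.8960603836580215 [0.07574812 0.23725123 0.45086949]
```

View pics/w7.png

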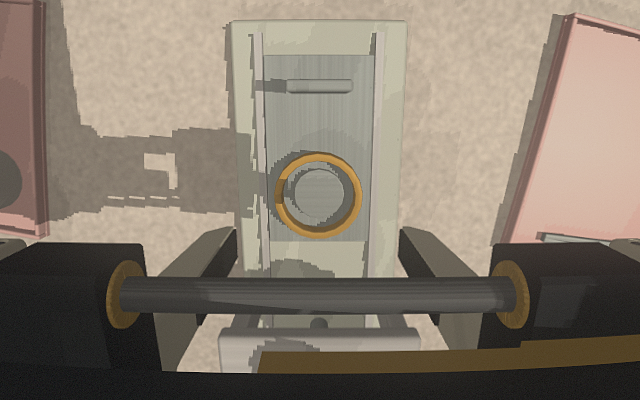

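View pics/w7b.png

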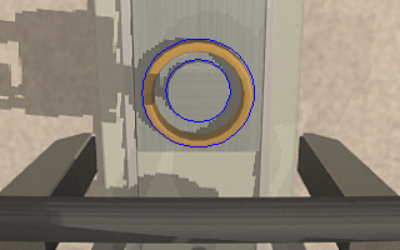

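Call:
move_arm(commands=[[20,0,0,0],[50,0,0,0],[85,0,0,0],[106,0,5,0],[116,0,20,0],[116,0,50,0],[116,0,75,0],[116,0,86,0],[116,0,86,0],[116,0,86,0]], gripper=-1)

```text
t: 8.95
ee_pos: [0.4282, 0.02, 0.2141]
orientation: [-0.052, 0.999, -0.0, 0.0]
contact_force: [0.8, 0.3, -0.6]
opening: 0.092
```

```bash
python3 - <<'E'
from h import *
p,R,st=tool();print(p,np.degrees(np.arctan2(R[1,1],R[0,1])),st['t'],st['opening'],st['contact_force'])
cv2.imwrite('pics/w8.png',bot.camera('wrist')[:,:,::-1])
x=[.6422,.0428,.104];d=p[:2]-x[:2];c,s=np.cos(.104),np.sin(.104);print(c*d[0]+s*d[1],c*d[1]-s*d[0])
E
```

```text
[0.42824659 0.01995209 0.21412074] 95.95708136098548 8.95 0.09185221778582231 [ 0.75007384  0.2569397  -0.5540391 ]
-0.21516929592186873 -0.0005133949500805771
```

View pics/w8.png

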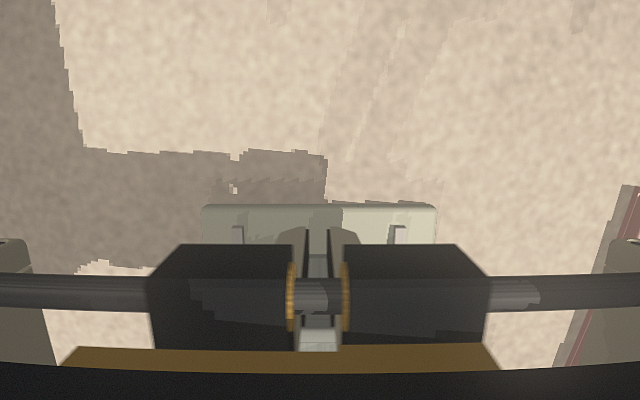

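Call:
move_arm(commands=[[-6,0,-6,0],[-14,0,-6,0],[-20,0,-6,0],[-25,0,-6,0],[-32,0,-6,0],[-42,0,-6,0],[-54,0,-6,0],[-67,0,-6,0],[-80,0,-6,0],[-91,0,-6,0],[-100,0,-6,0],[-106,0,-6,0]])

```text
t: 10.2
ee_pos: [0.5342, 0.031, 0.219]
orientation: [-0.052, 0.999, 0.0, -0.0]
contact_force: [-2.1, 0.8, 0.3]
opening: 0.005
```

Call:
move_arm(commands=[[-3,0,0,0],[-6,0,0,0],[-9,0,0,0],[-12,0,0,0],[-12,0,0,0]])

```text
t: 10.7
ee_pos: [0.5456, 0.0322, 0.2194]
orientation: [-0.052, 0.999, -0.0, 0.0]
contact_force: [0.1, -0.1, -0.9]
opening: 0.002
```

```bash
cat > st.py <<'E'
from h import *
p,R,st=tool();print(p,np.degrees(np.arctan2(R[1,1],R[0,1])),st['t'],st['opening'],st['contact_force'],st['moment'],st['joints'].round(3))
x=[.6422,.0428,.104];d=p[:2]-x[:2];c,s=np.cos(.104),np.sin(.104);print(c*d[0]+s*d[1],c*d[1]-s*d[0])
E
python3 st.py
```

```text
[0.54556393 0.03215732 0.21938184] 95.95197027726716 10.7 0.0022619402165555327 [ 0.13277886 -0.12975594 -0.87209271] [ 0.01001535  0.0268844  -0.00832101] [ 0.012 -0.049  1.92  -0.     1.27  -1.662]
-0.09721877337033037 -0.0005531298404264917
```

Call:
move_arm(commands=[[-1.5,0,0,0],[-3,0,0,0],[-4.5,0,0,0],[-5.5,0,0,0],[-5.5,0,0,0]])

```text
t: 11.2
ee_pos: [0.5505, 0.0327, 0.2194]
orientation: [-0.052, 0.999, -0.0, -0.001]
contact_force: [-11.6, -1.5, 8.6]
opening: 0.004
```

Reaction rose to 11.6 N against the stop at the expected place. Back off, rise, and look.

Call:
move_arm(commands=[[3,0,0,0],[15,0,0,0],[30,0,-15,0],[30,0,-50,0],[30,0,-90,0],[30,0,-130,0],[30,0,-130,0]])

```text
t: 11.9
ee_pos: [0.5207, 0.0296, 0.355]
orientation: [-0.052, 0.999, -0.0, 0.004]
contact_force: [0.1, -0.1, 0.0]
opening: 0.005
```

```bash
python3 st.py; python3 - <<'E'
from h import *
for n in('wrist','scene','top'):
  cal=bot.calibration(n)
  a=bot.camera(n)[:,:,::-1].copy()
  cv2.imwrite(f'pics/{n}9.png',a)
  print(n,[(d['at'],d['p']) for k in('plate_nest','plate_tab','knob_grip') for d in bot.pinpoint(k,n)])
a=cv2.imread('pics/scene9.png');cv2.imwrite('pics/s9c.png',cv2.resize(a[180:300,250:370],None,fx=5,fy=5,interpolation=cv2.INTER_CUBIC))
E
```

```text
[0.52073698 0.02962038 0.35501228] 95.95756988510578 11.9 0.004553174078267712 [ 0.07150289 -0.10110633  0.04775082] [-0.01077493 -0.0157161  -0.03224114] [ 0.008 -0.208  1.835  0.     1.506 -1.667]
-0.12217495216777295 -0.0004990154938110669
wrist [([0.5631, 0.039, 0.0479], 0.59), ([0.5653, -0.2551, 0.0038], 0.51)]
scene [([0.6447, 0.0433, 0.0147], 0.7), ([0.644, 0.0393, 0.0266], 0.31), ([0.6418, 0.0444, 0.1247], 0.72)]
top [([0.4829, 0.2915, -0.0022], 0.24)]
```

View pics/s9c.png

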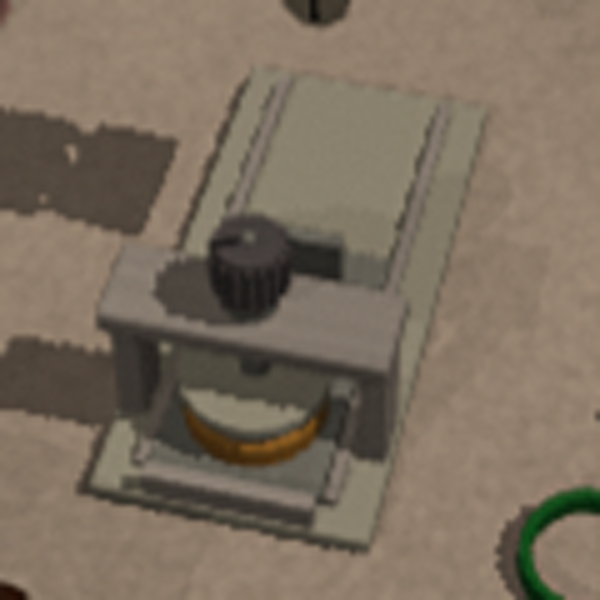

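View pics/wrist9.png

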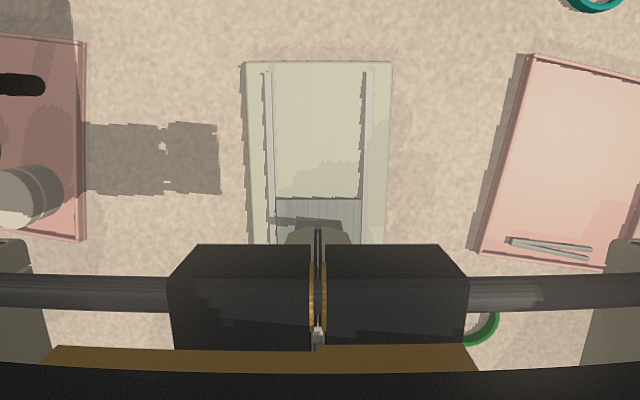

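```bash
python3 - <<'E'
from h import *
cal=bot.calibration('wrist')
w=ray(cal,[(285,198),(350,198)],.02)
x=[.6422,.0428,.104];c,s=np.cos(.104),np.sin(.104)
for q in w:
  d=q[:2]-x[:2];print(c*d[0]+s*d[1])
w=ray(cal,[(250,61),(385,62)],.012)
for q in w:
  d=q[:2]-x[:2];print(c*d[0]+s*d[1], c*d[1]-s*d[0])
a=cv2.imread('pics/scene9.png');cs=bot.calibration('scene')
hsv=cv2.cvtColor(a,cv2.COLOR_BGR2HSV)
x3=press(*x,np.array([[np.cos(t)*.034,np.sin(t)*.034,z] for z in(.02,.034) for t in np.linspace(0,6.28,50)]))
q=proj(cs,x3)
q=((q-[250,180]+.5)*5-.5).astype(np.int32)
b=cv2.imread('pics/s9c.png')
for k in(q[:50],q[50:]):cv2.polylines(b,[k.reshape(-1,1,2)],True,(255,0,0),1)
cv2.imwrite('pics/s9d.png',b)
E
```

```text
-0.10913871817599939
-0.1091248915222768
-0.23146602428237076 -0.05987474705519618
-0.23060572335151855 0.058875916819086556
```

View pics/s9d.png

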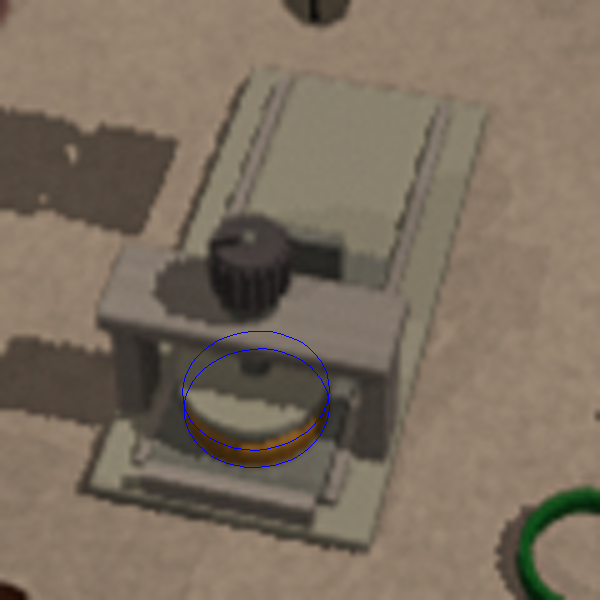

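```bash
python3 - <<'E'
from h import *
cal=bot.calibration('wrist'); a=cv2.imread('pics/wrist9.png')
x=[.6422,.0428,.104]
V=np.array(cal['view']);print(-V[:3,:3].T@V[:3,3])
b=cv2.resize(a[150:260,240:400],None,fx=5,fy=5,interpolation=cv2.INTER_CUBIC)
for P,col in(([[-104,-41,20],[-104,41,20]],(255,0,0)),([[-109,-41,20],[-109,41,20]],(0,0,255)),([[-84,-22,56],[-84,22,56],[-76,22,56],[-76,-22,56],[-84,-22,56],[-84,-22,20]],(0,255,0))):
  q=proj(cal,press(*x,np.array(P)/1000)); q=((q-[240,150]+.5)*5-.5).astype(np.int32)
  cv2.polylines(b,[q.reshape(-1,1,2)],False,col,1)
cv2.imwrite('pics/w9c.png',b)
E
```

```text
[0.45419362 0.02251464 0.33000298]
```

View pics/w9c.png

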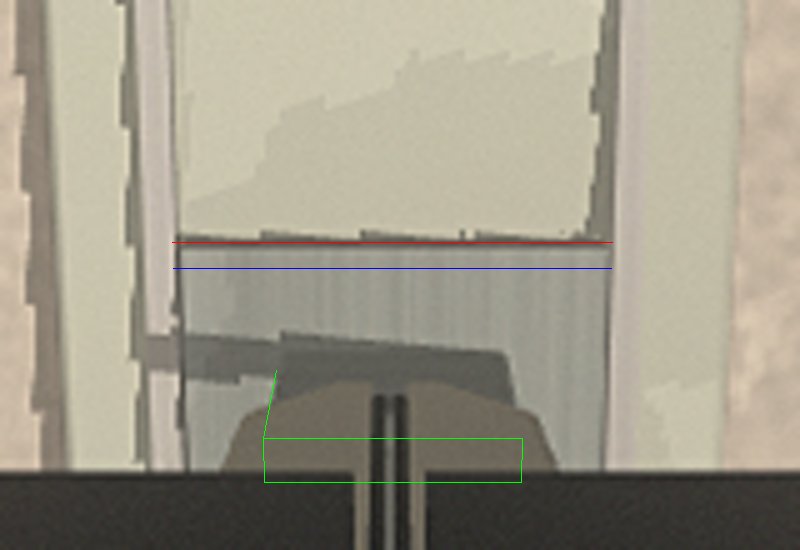

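Plate's rear edge reads about 3–4 mm short of home (within calibration error, but worth testing). Push again in small steps and watch the force.

Call:
move_arm(commands=[[0,0,40,0],[0,0,80,0],[0,0,115,0],[0,0,134,0],[-8,0,134,0],[-16,0,134,0],[-22,0,134,0],[-26,0,134,0],[-28,0,134,0],[-28,0,134,0]])

```text
t: 13.5
ee_pos: [0.5491, 0.0326, 0.2156]
orientation: [-0.052, 0.999, -0.0, 0.0]
contact_force: [-0.2, -0.6, 0.1]
opening: 0.003
```

Call:
move_arm(commands=[[-0.5,0,0,0],[-1,0,0,0],[-1,0,0,0]])

```text
t: 13.8
ee_pos: [0.5497, 0.0327, 0.2153]
orientation: [-0.052, 0.999, -0.0, 0.0]
contact_force: [-0.1, 0.1, -0.4]
opening: 0.006
```

Call:
move_arm(commands=[[-0.5,0,0,0],[-1,0,0,0],[-1,0,0,0]])

```text
t: 14.1
ee_pos: [0.5504, 0.0327, 0.2153]
orientation: [-0.052, 0.999, -0.0, -0.001]
contact_force: [-10.0, -1.6, 7.7]
opening: 0.005
```

Call:
move_arm(commands=[[-0.5,0,0,0],[-1,0,0,0],[-1,0,0,0]])

```text
t: 14.4
ee_pos: [0.5509, 0.0328, 0.2152]
orientation: [-0.052, 0.999, -0.0, -0.002]
contact_force: [-20.4, -3.4, 12.0]
opening: 0.006
```

The force climbs from 10 to 20 N over 0.5 mm, so this is a solid stop at tab position ≈ −84 mm. The plate is home. Now to above the knob.

Call:
move_arm(commands=[[5,0,0,0],[12,0,-5,0],[12,0,-35,0],[12,0,-80,0],[10,0,-125,0],[0,0,-155,0],[-20,0,-165,0],[-50,0,-165,0],[-78,0,-165,0],[-90,0,-165,0],[-92,0,-165,0],[-92,0,-165,0]], gripper=0.5, squeeze=40)

```text
t: 15.6
ee_pos: [0.6428, 0.0424, 0.3802]
orientation: [-0.052, 0.999, -0.0, -0.0]
contact_force: [-0.6, 0.7, 0.6]
opening: 0.745
```

```bash
python3 st.py; python3 - <<'E'
from h import *
cal=bot.calibration('wrist');a=bot.camera('wrist')[:,:,::-1].copy()
cv2.imwrite('pics/w10.png',a)
x=[.6422,.0428,.104];th=np.linspace(0,6.28,60)
for P in(np.c_[18*np.cos(th),18*np.sin(th),0*th+141],[[-22,67,98],[-22,-67,98],[22,-67,98],[22,67,98]],[[-104,-41,20],[-104,41,20]]):
  q=proj(cal,press(*x,np.array(P)/1000)); cv2.polylines(a,[q.astype(np.int32).reshape(-1,1,2)],True,(255,0,0),1)
cv2.imwrite('pics/w10b.png',a)
print([(d['at'],d['p']) for k in('knob_grip','plate_tab') for d in bot.pinpoint(k,'wrist')])
E
```

```text
[0.64276153 0.04235155 0.38017268] 95.9558253724173 15.6 0.7452192182865802 [-0.61989008  0.72609862  0.59573822] [ 0.02082555  0.02807909 -0.03707602] [ 0.026  0.057  1.544 -0.     1.541 -1.649]
0.0005119415302929935 -0.0005043201942591669
[([0.6425, 0.0406, 0.1295], 0.58), ([0.5594, 0.0371, 0.0458], 0.88)]
```

View pics/w10b.png

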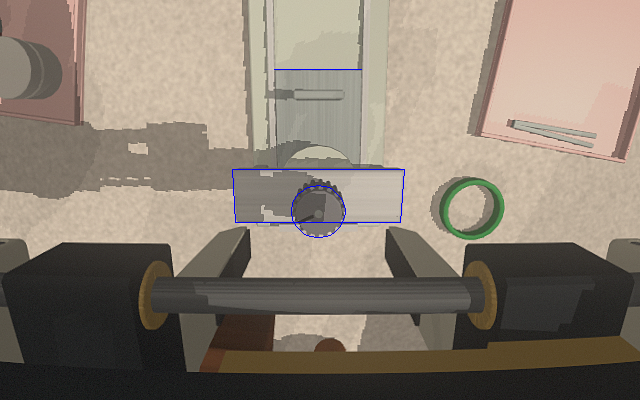

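Overlay: knob (318,212), bridge and plate edge (row 69) coincide with the model, so the plate is home.

Call:
move_arm(commands=[[0,0,20,0],[0,0,45,0],[0,0,68,0],[0,0,80,0],[0,0,85,0],[0,0,85,0],[0,0,85,0]])

```text
t: 16.45
ee_pos: [0.6434, 0.0424, 0.2965]
orientation: [-0.052, 0.999, -0.0, 0.001]
contact_force: [-0.6, -1.5, -0.4]
opening: 0.746
```

```bash
python3 st.py; python3 - <<'E'
from h import *
a=bot.camera('wrist')[:,:,::-1].copy()
cv2.imwrite('pics/w11.png',a)
E
```

```text
[0.64340174 0.04238464 0.29652291] 95.95443340483483 16.45 0.746060233467401 [-0.58139024 -1.53325016 -0.35752911] [0.07838275 0.00262819 0.08197756] [ 0.026  0.099  1.636 -0.     1.404 -1.648]
0.0011521314319963174 -0.0005378736090209221
```

View pics/w11.png

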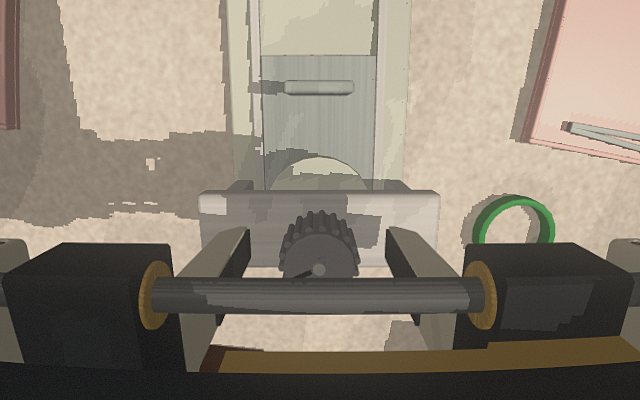

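Call:
move_arm(commands=[[1,0,2,0],[1,0,3,0],[1,0,3,0]])

```text
t: 16.8
ee_pos: [0.6422, 0.0423, 0.2923]
orientation: [-0.052, 0.999, 0.0, 0.0]
contact_force: [-0.0, -0.3, 0.5]
opening: 0.749
```

Call:
move_arm(commands=[[0,0,0,0],[0,0,0,0],[0,0,0,0],[0,0,0,0],[0,0,0,0],[0,0,0,0],[0,0,0,0]], gripper=-1, squeeze=40)

```text
t: 17.5
ee_pos: [0.6423, 0.0426, 0.2923]
orientation: [-0.052, 0.999, 0.0, 0.0]
contact_force: [-1.6, 5.0, 1.1]
opening: 0.342
```

```bash
for i in 1 2 3; do python3 st.py; done
```

```text
[0.64225387 0.04261858 0.29233098] 95.96929914497089 17.5 0.34169238265249025 [-1.63808279  4.99448189  1.13640662] [ 0.86698152  0.19084612 -0.04078254] [ 2.600e-02  1.000e-01  1.643e+00  1.000e-03  1.399e+00 -1.649e+00]
3.4742695085605786e-05 -0.00018603651196121923
[0.64225387 0.04261858 0.29233098] 95.96929914497089 17.5 0.34169238265249025 [-1.63808279  4.99448189  1.13640662] [ 0.86698152  0.19084612 -0.04078254] [ 2.600e-02  1.000e-01  1.643e+00  1.000e-03  1.399e+00 -1.649e+00]
3.4742695085605786e-05 -0.00018603651196121923
[0.64225387 0.04261858 0.29233098] 95.96929914497089 17.5 0.34169238265249025 [-1.63808279  4.99448189  1.13640662] [ 0.86698152  0.19084612 -0.04078254] [ 2.600e-02  1.000e-01  1.643e+00  1.000e-03  1.399e+00 -1.649e+00]
3.4742695085605786e-05 -0.00018603651196121923
```

Call:
move_arm(commands=[[0,0.3,0,3],[0,0.3,0,8],[0,0.3,0,14],[0,0.3,0,20],[0,0.3,0,26],[0,0.3,0,32],[0,0.3,0,38],[0,0.3,0,43],[0,0.3,0,46],[0,0.3,0,48],[0,0.3,0,48]])

```text
t: 18.6
ee_pos: [0.6423, 0.0429, 0.2923]
orientation: [0.359, 0.933, 0.0, -0.0]
contact_force: [-0.1, 5.2, -0.1]
opening: 0.335
```

```bash
cat > mz.py <<'E'
from h import *
m=[]
for i in range(4):
    p,R,st=tool(); m.append(np.r_[st['moment'][2],st['contact_force'],st['joint_torque'][5]])
    if i<3: bot.camera('scene')
m=np.array(m)
print('jaw',np.degrees(np.arctan2(R[1,1],R[0,1])).round(2),'t',st['t'],'open',round(st['opening'],3),'Mz',m[:,0].round(3),m[:,0].mean().round(3),'F',m[:,1:4].mean(0).round(2),'tau6',m[:,4].round(3),'j6',st['joints'][5].round(3),p.round(4))
E
python3 mz.py
```

```text
jaw 47.96 t 18.75 open 0.34 Mz [-0.059 -0.087 -0.122 -0.097] -0.091 F [0.4  5.03 0.32] tau6 [ 0.712  0.208 -0.005 -0.065] j6 -0.81 [0.6423 0.0429 0.2923]
```

Call:
move_arm(commands=[[0.3,0.3,0,3],[0.3,0.3,0,6],[0.3,0.3,0,9],[0.3,0.3,0,12]])

```text
t: 19.15
ee_pos: [0.6423, 0.0432, 0.2923]
orientation: [0.455, 0.89, 0.0, 0.0]
contact_force: [1.5, 2.4, 1.1]
opening: 0.339
```

```bash
python3 mz.py
```

```text
jaw 36.02 t 19.3 open 0.338 Mz [ 0.066 -0.033 -0.061 -0.037] -0.016 F [1.39 2.86 0.87] tau6 [-1.314 -1.208  1.18   0.545] j6 -0.601 [0.6423 0.0431 0.2923]
```

```bash
python3 - <<'E'
from h import *
a=bot.camera('scene')[:,:,::-1];cv2.imwrite('pics/s12.png',cv2.resize(a[180:300,250:370],None,fx=5,fy=5,interpolation=cv2.INTER_CUBIC))
E
```

```text
(no output)
```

View pics/s12.png

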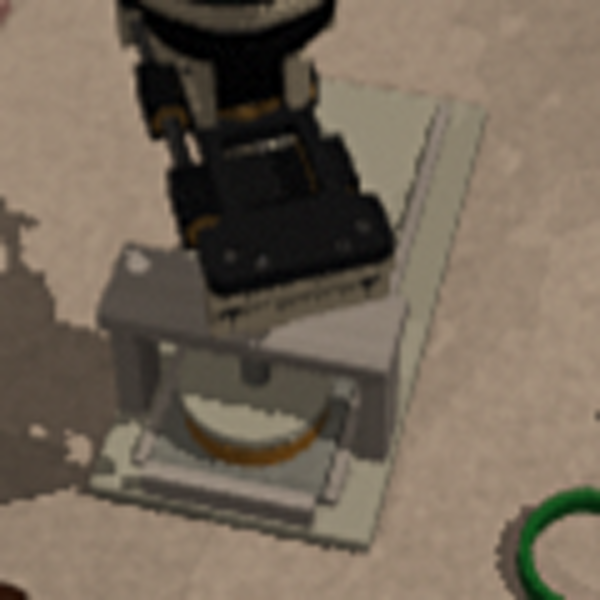

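Call:
move_arm(commands=[[0,0,0,4],[0,0,0,8],[0,0,0,12],[0,0,0,12]])

```text
t: 19.75
ee_pos: [0.6423, 0.0431, 0.2923]
orientation: [0.545, 0.838, 0.0, 0.0]
contact_force: [2.3, 4.5, 0.0]
opening: 0.338
```

```bash
python3 mz.py
```

```text
jaw 24.11 t 19.9 open 0.337 Mz [-0.112 -0.076 -0.133 -0.04 ] -0.09 F [2.51 4.28 0.32] tau6 [ 1.606  0.739  0.186 -0.104] j6 -0.393 [0.6423 0.0431 0.2924]
```

Still at free-running torque (0.09). Continue in small steps.

Call:
move_arm(commands=[[0,0,0,3],[0,0,0,6],[0,0,0,9],[0,0,0,9]])

```text
t: 20.3
ee_pos: [0.6423, 0.0431, 0.2923]
orientation: [0.609, 0.793, 0.0, 0.0]
contact_force: [3.5, 4.3, 0.9]
opening: 0.339
```

```bash
python3 mz.py
```

```text
jaw 15.1 t 20.45 open 0.338 Mz [-0.047 -0.09  -0.062 -0.068] -0.066 F [3.29 4.93 0.38] tau6 [ 1.039  0.347  0.035 -0.055] j6 -0.236 [0.6423 0.0431 0.2923]
```

Call:
move_arm(commands=[[0,0,0,3],[0,0,0,6],[0,0,0,9],[0,0,0,9]])

```text
t: 20.85
ee_pos: [0.6424, 0.0431, 0.2923]
orientation: [0.669, 0.743, 0.0, 0.0]
contact_force: [3.1, 4.3, 0.7]
opening: 0.339
```

```bash
python3 mz.py
```

```text
jaw 6.1 t 21.0 open 0.341 Mz [0.075 0.05  0.03  0.051] 0.052 F [ 3.47  4.7  -0.23] tau6 [1.184 0.484 0.17  0.08 ] j6 -0.079 [0.6424 0.0431 0.2923]
```

Call:
move_arm(commands=[[0,0,0,2],[0,0,0,4],[0,0,0,6]])

```text
t: 21.3
ee_pos: [0.6424, 0.0431, 0.2924]
orientation: [0.707, 0.707, 0.0, 0.0]
contact_force: [3.6, 4.5, -0.8]
opening: 0.339
```

```bash
python3 mz.py
```

```text
jaw 0.09 t 21.45 open 0.336 Mz [0.214 0.13  0.082 0.098] 0.131 F [ 3.89  4.92 -0.07] tau6 [-0.708 -0.483  0.811  0.341] j6 0.026 [0.6424 0.0432 0.2923]
```

Resistance (+Mz) is now rising: 0.21 at the end of the motion. Go on in 3° steps.

Call:
move_arm(commands=[[0,0,0,1.5],[0,0,0,3]])

```text
t: 21.65
ee_pos: [0.6424, 0.0431, 0.2923]
orientation: [0.725, 0.689, 0.0, 0.0]
contact_force: [4.8, 3.6, 1.0]
opening: 0.341
```

```bash
python3 mz.py; python3 - <<'E'
from h import *
a=bot.camera('scene')[:,:,::-1];cv2.imwrite('pics/s13.png',cv2.resize(a[180:300,250:370],None,fx=5,fy=5,interpolation=cv2.INTER_CUBIC))
E
```

```text
jaw -2.9 t 21.8 open 0.34 Mz [0.172 0.144 0.091 0.051] 0.115 F [4.47 4.5  0.16] tau6 [-0.531 -0.326  0.638  0.268] j6 0.078 [0.6424 0.0431 0.2923]
```

View pics/s13.png

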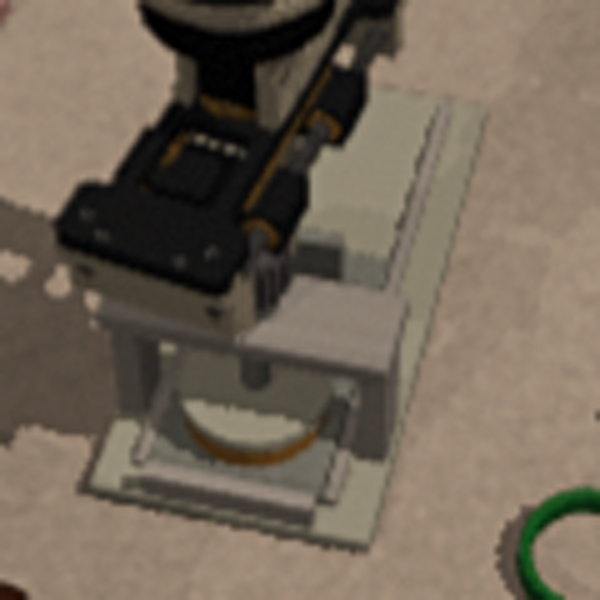

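```bash
python3 - <<'E'
from h import *
cs=bot.calibration('scene');x=[.6422,.0428,.104]
th=np.linspace(-1.5,1.5,200)
for r,z in((36,34),(36,38),(36,42),(36,46),(36,50),(34,34),(34,20)):
  q=proj(cs,press(*x,np.c_[r*np.cos(th),r*np.sin(th),0*th+z]/1000)); q=(q-[250,180]+.5)*5
  i=np.argmax(q[:,1]);print(r,z,q[i].round(1), 'at col255', np.interp(255,q[np.argsort(q[:,0]),0],q[np.argsort(q[:,0]),1]).round(1))
for f in('s9c','s12','s13'):
  a=cv2.imread(f'pics/{f}.png');h=cv2.cvtColor(a,cv2.COLOR_BGR2HSV)
  for c0 in(235,255,275):
    s=h[420:480,c0-3:c0+4,1].mean(1);print(f,c0,[int(v) for v in s[::3]])
E
```

```text
36 34 [253.5 454.3] at col255 454.3
36 38 [253.2 449.2] at col255 449.1
36 42 [252.9 444. ] at col255 444.0
36 46 [252.6 438.9] at col255 438.8
36 50 [252.3 433.7] at col255 433.6
34 34 [253.7 450.6] at col255 450.6
34 20 [254.7 468.2] at col255 468.2
s9c 235 [52, 52, 51, 50, 50, 52, 94, 148, 186, 199, 201, 201, 207, 201, 165, 84, 36, 32, 32, 36]
s9c 255 [53, 52, 51, 52, 52, 36, 55, 118, 176, 193, 195, 195, 199, 206, 189, 125, 67, 44, 32, 34]
s9c 275 [51, 52, 51, 44, 44, 74, 142, 179, 193, 193, 194, 197, 204, 191, 154, 92, 43, 34, 30, 33]
s12 235 [51, 51, 52, 52, 51, 51, 50, 44, 76, 127, 167, 199, 211, 206, 163, 82, 35, 31, 31, 37]
s12 255 [52, 51, 50, 51, 52, 52, 50, 48, 53, 76, 123, 175, 198, 212, 190, 126, 68, 47, 34, 34]
s12 275 [51, 51, 51, 50, 50, 50, 48, 40, 70, 125, 174, 204, 209, 193, 155, 90, 43, 37, 33, 34]
s13 235 [51, 51, 51, 51, 51, 51, 50, 50, 47, 57, 108, 169, 201, 209, 166, 82, 33, 28, 30, 37]
s13 255 [51, 51, 52, 51, 50, 51, 52, 51, 47, 47, 75, 133, 182, 211, 190, 126, 69, 44, 32, 36]
s13 275 [51, 50, 51, 52, 51, 51, 51, 49, 48, 61, 105, 161, 198, 200, 157, 90, 42, 35, 32, 33]
```

Call:
move_arm(commands=[[0,0,0,0.7],[0,0,0,1.4],[0,0,0,2.1]])

```text
t: 22.15
ee_pos: [0.6424, 0.0431, 0.2923]
orientation: [0.737, 0.676, 0.0, 0.0]
contact_force: [3.4, 5.0, -0.7]
opening: 0.341
```

```bash
python3 mz.py
```

```text
jaw -5.0 t 22.3 open 0.339 Mz [0.262 0.153 0.11  0.121] 0.161 F [ 3.8   4.82 -0.31] tau6 [-0.103 -0.038  0.392  0.214] j6 0.115 [0.6424 0.0431 0.2923]
```

Call:
move_arm(commands=[[0,0,0,0.7],[0,0,0,1.4],[0,0,0,2.0]])

```text
t: 22.6
ee_pos: [0.6424, 0.0431, 0.2924]
orientation: [0.749, 0.663, 0.0, 0.0]
contact_force: [4.5, 4.8, -0.4]
opening: 0.337
```

```bash
python3 mz.py;python3 - <<'E'
from h import *
a=bot.camera('scene')[:,:,::-1];b=cv2.resize(a[180:300,250:370],None,fx=5,fy=5,interpolation=cv2.INTER_CUBIC);cv2.imwrite('pics/s14.png',b)
h=cv2.cvtColor(b,cv2.COLOR_BGR2HSV)
for c0 in(235,255,275):
    s=h[420:480,c0-3:c0+4,1].mean(1);print(c0,[int(v) for v in s[::3]])
E
```

```text
jaw -6.99 t 22.75 open 0.343 Mz [0.231 0.164 0.107 0.122] 0.156 F [ 4.01  4.78 -0.55] tau6 [-0.019  0.011  0.363  0.207] j6 0.149 [0.6424 0.0432 0.2924]
235 [51, 51, 52, 51, 51, 51, 51, 49, 48, 63, 113, 172, 204, 215, 170, 82, 33, 28, 31, 39]
255 [50, 51, 52, 52, 51, 51, 52, 51, 46, 47, 75, 134, 177, 208, 193, 128, 67, 47, 36, 36]
275 [52, 51, 51, 52, 51, 49, 48, 47, 47, 61, 103, 160, 199, 200, 157, 91, 43, 34, 30, 32]
```

Call:
move_arm(commands=[[0,0,0,1.0],[0,0,0,2.0],[0,0,0,3.0],[0,0,0,4.0]])

```text
t: 23.2
ee_pos: [0.6424, 0.0432, 0.2924]
orientation: [0.772, 0.636, 0.0, 0.0]
contact_force: [5.1, 4.8, -0.4]
opening: 0.339
```

```bash
python3 mz.py
```

```text
jaw -11.0 t 23.35 open 0.341 Mz [0.186 0.171 0.126 0.113] 0.149 F [ 4.63  4.9  -0.34] tau6 [-0.241 -0.142  0.484  0.228] j6 0.219 [0.6424 0.0431 0.2923]
```

Torque is level at ~0.22 over the last 11°, with the pad no longer descending: the clutch is giving. Release and rise.

Call:
move_arm(commands=[[0,0,0,0],[0,0,0,0],[0,0,0,0],[0,0,0,0],[0,0,-15,0],[0,0,-40,0],[0,0,-70,0],[0,0,-88,0],[0,0,-88,0],[0,0,-88,0]], gripper=0.3)

```text
t: 24.35
ee_pos: [0.6422, 0.043, 0.3801]
orientation: [0.772, 0.635, -0.0, 0.0]
contact_force: [-0.3, 0.2, -0.6]
opening: 0.647
```

```bash
python3 st.py; python3 - <<'E'
from h import *
a=bot.camera('wrist')[:,:,::-1].copy()
cv2.imwrite('pics/w15.png',a)
cal=bot.calibration('wrist'); print('knob px',proj(cal,[[.6422,.0428,.141]]), 'axes x,y',proj(cal,press(.6422,.0428,.104,[[.016,0,.141],[0,.016,.141]])))
a=bot.camera('scene')[:,:,::-1];b=cv2.resize(a[180:300,250:370],None,fx=5,fy=5,interpolation=cv2.INTER_CUBIC);cv2.imwrite('pics/s15.png',b)
E
```

```text
[0.64216432 0.04298293 0.38006087] -11.145104872893786 24.35 0.6470347463086692 [-0.26337962  0.23135704 -0.59193962] [-0.11157838  0.08538283 -0.0049754 ] [ 0.027  0.056  1.546 -0.     1.54   0.222]
-1.6495077379364618e-05 0.00018564504519761915
knob px [[318.26688216 212.81559562]] axes x,y [[341.33811739 206.0188871 ]
 [311.0980059  190.46516539]]
```

View pics/w15.png

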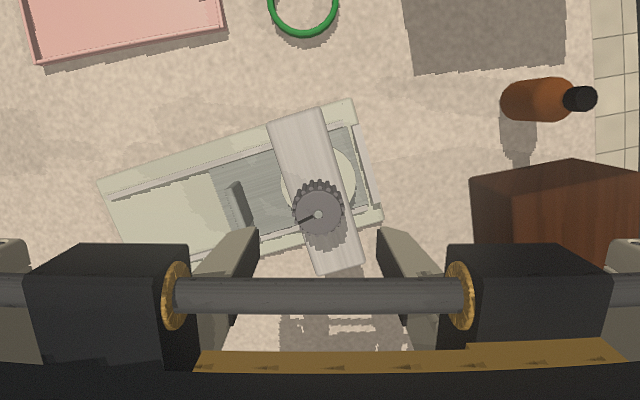

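View pics/s15.png

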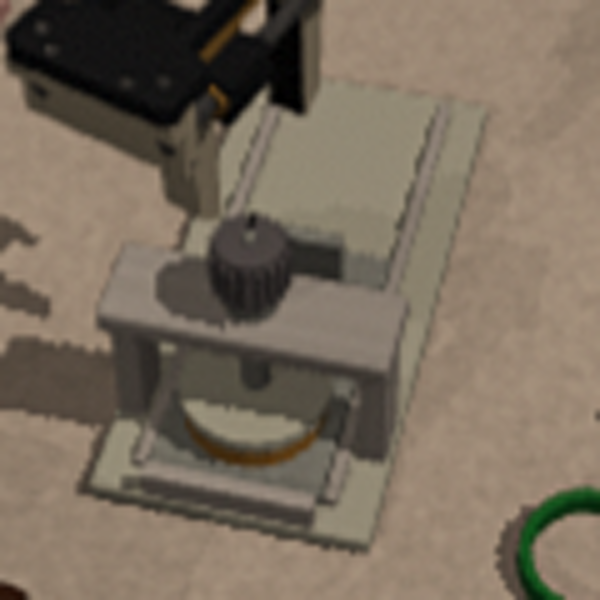

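```bash
python3 - <<'E'
import cv2,numpy as np
a=[cv2.resize(cv2.imread(f'pics/{f}.png')[180:245,285:352],None,fx=6,fy=6,interpolation=cv2.INTER_CUBIC)[:390,:400] for f in('w10','w15')]
cv2.imwrite('pics/ptr.png',np.hstack(a))
E
```

```text
(no output)
```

View pics/ptr.png

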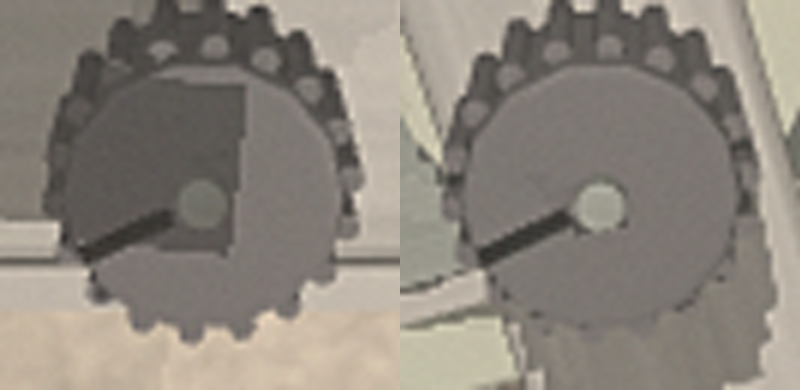

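```bash
python3 - <<'E'
from h import *
for f in('s13','s14','s15'):
  h=cv2.cvtColor(cv2.imread(f'pics/{f}.png'),cv2.COLOR_BGR2HSV)
  print(f,[[int(v) for v in h[447:459:3,c0-3:c0+4,1].mean(1)] for c0 in(220,235,255,275,290)])
E
```

```text
s13 [[141, 189, 205, 194], [57, 108, 169, 201], [47, 75, 133, 182], [61, 105, 161, 198], [157, 193, 200, 180]]
s14 [[144, 187, 204, 193], [63, 113, 172, 204], [47, 75, 134, 177], [61, 103, 160, 199], [154, 193, 201, 179]]
s15 [[143, 189, 204, 192], [59, 106, 169, 213], [49, 74, 130, 175], [61, 105, 162, 199], [155, 196, 202, 178]]
```

The pad did not move over the last 8° of turning or after release, so the clutch slipped and the clamp holds. Handing in.

```bash
python3 - <<'E'
from rig import bot
print(bot.finish_job())
E
```

```text
the job is handed in; nothing more can be done
None
```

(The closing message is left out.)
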